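Stand the work light up on its kickstand

ROBOT

A 6-joint arm with a two-finger parallel gripper is mounted at the origin on a cart in front of the work surface, level with it; the furniture and walls round the work are solid. World frame = base frame: x ahead of the robot, y to its left, z up, the work surface at z = 0. Lengths are in mm, angles in rad, forces in N, time in s.
With the tool pointing down it reaches from about 275 to 1000 mm from the base axis. Payload 8.4 kg.
Tool frame: the origin (TCP) lies midway between the tips of the shut fingers; the grasp point (between the pads) lies 19 mm behind it; z points along the fingers, y is the line along which they close (so a half turn about z gives the same grasp; the last joint's range is limited). The gripper opens to 85 mm and grips with 20 to 120 N. Pads are 22 mm wide; open, the fingers measure 114 mm over their backs; the gripper's body (76 mm by 85 mm) begins 54 mm behind the grasp point. The pads swing forward as they close: fully open they stand 13 mm farther back than shut.
Start: joints at [-1.325, 0.353, 1.633, -0, 1.155, -0.002], TCP at [153.293, -605.912, 231.281] pointing down, gripper open.
Joint ranges: [-2.63, 2.63], [-0.92, 2.1], [0.06, 2.66], [-1.3, 4.44], [0, 2.69], [-3.02, 3.02]. Speed limits (rad/s): [2.22, 2.22, 2.79, 3.14, 3.14, 3.14].

INTERFACE

Orientations are given as [roll, pitch, yaw] about the fixed x, y, z axes, in that order (R = Rz(yaw) Ry(pitch) Rx(roll)).
In Python, from rig import monitor, imaging, r gives the robot as it stands.
- The arm moves only by the tool drive_tool, never from a script. Its argument "plan" is a list of rows, each an object of numbers: "x", "y", "z": the shift along the tool's x, y, z in units of 50 mm (1.0 is 50 mm); "ax", "ay", "az": the turn, a rotation vector about the tool's x, y, z in units of 6 degrees (1.0 is 6 degrees); "hand": the finger opening in mm, from 0 to 85.4. In form: [{"x": .., "y": .., "z": .., "ax": .., "ay": .., "az": .., "hand": ..}, ...]. A call has 1 to 8 rows; each row is the pose to reach, as a shift and turn from the pose commanded when the call began, along the tool's axes at that moment; what a row does not reach only later rows make up. A row lasts 1/10 s, in which the tool goes at most 50 mm and 8.59 degrees, less where a joint would pass 70% of its speed; a pose out of reach is approached as far as the arm can. A call with a gripper value outside its range is refused whole. The fingers move at their own pace and stop on an object; "grip_force" is the grip in N (left out, the last holds). Time passes only in rows, so rows that repeat a pose let the fingers close. It gives the time, the measured TCP pose, the force, the opening and the grip force at its end, in the units of the state.
- monitor.sense(): the state, without advancing time (a new reading comes with each control period).
- imaging.grab_frame(name): name is "scene" or "top"; returns the picture (400x640x3 uint8, red, green, blue); there is no depth.
- imaging.camera_info(name): a dict with "mtx" (3x3 intrinsics, pixels), "R" (3x3) and "t" (3): a world point X has camera coordinates R X + t. Camera axes: x right, y down, z forward; pixel columns grow to the right and rows downward; lengths in mm; the calibration is good to about 2 mm. A picture is of the moment at which its call begins. camera_info takes no time and is no camera call.
- r.sign_off(): hands the job in; it is judged then, once.
The state is a dict: "clock": time; "qpos": joint angles; "qvel": joint speeds; "joint_efforts": joint torques, N m; "eef_pos": TCP position; "tcp_rot": TCP orientation; "contact_force": force on the tool from outside, world axes, zero at the start; "wrist_torque": the same for the moment, N m; "opening": opening from 0.0 (shut) to 1.0 (fully open); "grasp_force": force on a finger pad.
Only numpy, scipy, OpenCV 4.12 (cv2) and the standard library are available. Lean on these libraries where they do the work, as an engineer would, in place of code of your own. Each camera call takes 0.05 s, during which the arm holds its last target. There are 200 camera calls.

TASK

The flat work light lies on its face on the bench. Swing its hinged leg out from the back as far as it goes, then tip the light up about its lower edge so that it stands by itself, leaning back on the open leg, with its lower edge staying within about 5 cm of where it lay. Leave the jar, the tape and the wood block where they are, and let go.

Things in the scene. Friction and masses are not known exactly. Their poses are not given: they have to be found in the camera images.
- light: the light: flat grey slab 190 mm wide, 172 mm from lower to upper edge, 22 mm thick, about 0.6 kg, loose, slides if pushed hard. Its lower and upper edges are round black rubber tubes, 22 mm diameter, 150 mm apart, on which it lies face down; on the lower tube alone it does not balance. Origin on its face side, 11 mm below edge_mid as it lies
- edge_mid (a point): middle of the light's lower edge, on the lower tube's axis, 11 mm above the bench. Axes turn with the light: x along the lower edge, y from lower to upper edge, z out of the back (up while it lies on its face)
- edge_a (a point): end of the light's lower edge nearer the robot (x = -95 mm from edge_mid), on the tube's axis; axes as edge_mid
- edge_b (a point): end of the light's lower edge farther from the robot (x = +95 mm from edge_mid), on the tube's axis; axes as edge_mid
- top_mid (a point): middle of the light's upper edge, on the axis of the upper bumper tube (y = +150 mm from edge_mid); axes as edge_mid
- leg_hinge (a point): middle of the leg's hinge axis on the light's back: y +35 mm, z +19 mm from edge_mid; axis parallel to x. Axes turn with the leg: x along the hinge, y along the leg to its foot (mid-thickness), z out of its outer side. The leg is a dark steel plate 44 mm wide, 10 mm thick, 115 mm long, 50 g; folded it lies over the light's back, pointing at the upper edge
- leg_foot (a point): middle of the foot, a dark bar across the leg's free end: 50 mm along x, 12 mm thick along y, standing out to 34 mm along z from the plate's mid-thickness, with a round rubber edge. The point is y +115 mm, z +13 mm from leg_hinge; axes as leg_hinge. With the leg folded the foot sticks up from the back, its top 64 mm above the bench
- leg (a joint): leg angle, rad: 0 folded, 1.48 open at its stop (85 degrees from the back). The foot swings up and over towards the lower edge. Stiff friction hinge (0.22 N m), stays where left and bears the standing light. Pushed on at the stop, the leg is a lever tipping the light up about its lower edge; standing, the light leans back about 10 degrees, foot on the bench 140 mm behind the edge
- screw_jar_mid (a point): bystander: clear round jar of screws with a red lid, 62 mm diameter, 93 mm tall; centre
- masking_tape_mid (a point): bystander: roll of beige tape lying flat, 109 mm diameter, 24 mm high; centre
- wood_block_mid (a point): bystander: wooden block 62 x 120 x 38 mm; centre

How it is judged (in metres and radians):
On the way, in this order (a step that is already met when the one before it is completed fails the run):
1. the leg is swung open to its stop (over 1.36 rad) (value of joint leg above 1.36 rad), for 0.2 s.
2. the light is tipped up, leaning back past upright onto the open leg (angle between edge_mid's own y axis and vertical below 0.35 rad and height (world z) of leg_foot below 0.035 m and value of joint leg above 1.3 rad), for 0.2 s.
At the end, for the whole second after the job is handed in: The light stands at rest, released, on its lower edge and the foot of the fully open leg (over 1.3 rad), leaning back 4 to 20 degrees from upright, both ends of the lower edge on the bench and within 70 mm of where they lay (all of step 2 and angle between edge_mid's own y axis and vertical above 0.07 rad and height (world z) of top_mid above 0.14 m and height (world z) of each of edge_a, edge_b below 0.02 m and distance of each of edge_a, edge_b from where it was at the start of the episode below 0.07 m and velocity of joint leg below 0.1 rad/s and linear speed of light below 0.02 m/s and angular speed of light below 0.1 rad/s); the robot touches nothing.
It fails at once if the screw jar, the masking tape or the wood block is moved by more than 25 mm (distance of any of screw_jar_mid, masking_tape_mid, wood_block_mid from where it was at the start of the episode above 0.025 m).
It also fails if it takes over 51 s, if anything falls off the work surface, if the arm or the gripper's body presses on something with over 40 N, if the wrist force passes 120 N, or if a joint passes its speed limit or range.

## Working session

There is one attempt and no reset: what is moved stays moved. The work goes in short steps, Python scripts to look and compute and a tool call to move; the robot and the scene stay as the last step left them, time stands still between calls to the robot, and variables do not carry over. Pictures are saved under pics/ and viewed, at most 10 in all, crops included, and the job is handed in when it is done.

Besides the shell and the picture viewer there is one more tool, called after "Request:" as name(argument=value, ...), one argument or row to a line, values as JSON. drive_tool: Moves the arm, as the interface text tells. Its arguments: {"type":"object","properties":{"plan":{"type":"array","items":{"type":"object","properties":{"x":{"type":"number"},"y":{"type":"number"},"z":{"type":"number"},"ax":{"type":"number"},"ay":{"type":"number"},"az":{"type":"number"},"hand":{"type":"number"}}}},"grip_force":{"type":"number"}},"required":["plan"]}

```bash
mkdir -p pics
python3 - <<'E'
from rig import monitor, imaging, r
import cv2,numpy as np
for n in("scene","top"):
    f=imaging.grab_frame(n); cv2.imwrite(f"pics/{n}0.png",f[:,:,::-1]); c=imaging.camera_info(n)
    print(n,np.round(c["mtx"],1).tolist(),np.round(c["R"],3).tolist(),np.round(c["t"],1).tolist())
print(monitor.sense())
E
```

```text
scene [[370.6, 0.0, 322.0], [0.0, 370.6, 202.6], [0.0, 0.0, 1.0]] [[-0.597, -0.802, -0.01], [-0.475, 0.363, -0.802], [0.647, -0.474, -0.598]] [372.9, 260.4, 852.2]
top [[368.0, 0.0, 311.4], [0.0, 368.0, 200.8], [0.0, 0.0, 1.0]] [[-0.009, -1.0, 0.009], [-0.991, 0.008, -0.137], [0.137, -0.01, -0.991]] [82.5, 539.1, 1281.3]
{'clock': 0.1, 'qpos': array([-1.32538776e+00,  3.53562388e-01,  1.63408531e+00,  6.56011653e-06,
        1.15523394e+00, -2.39434171e-03]), 'qvel': array([ 0.00051969, -0.00102701, -0.0031496 , -0.0002319 ,  0.00149827,
       -0.0006008 ]), 'joint_efforts': array([-9.56066178e-04, -6.06358194e+01, -3.42823255e+01, -8.22840616e-05,
        4.01677695e-03, -3.20159984e-06]), 'eef_pos': array([ 153.19191102, -605.4674795 ,  230.63614545]), 'tcp_rot': array([-3.14030369e+00, -9.08460719e-06,  2.47800249e-01]), 'contact_force': array([-0.60540749,  0.45406219, -0.28809527]), 'wrist_torque': array([-0.01319382,  0.08148526, -0.02147135]), 'grasp_force': 0.0, 'opening': 1.0004352402801675}
```

View pics/top0.png

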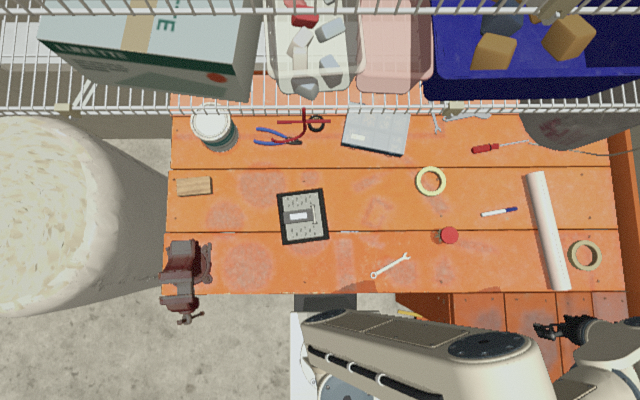

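View pics/scene0.png

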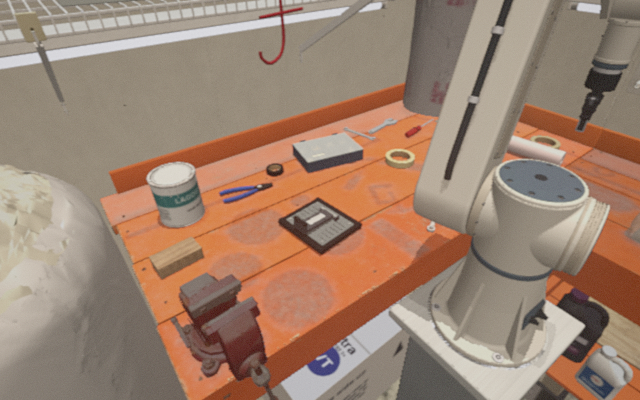

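The light is at about (302,216) in the top view and (320,225) in the scene view. The jar is at (448,235), the tape at (430,181) and the block at (193,186) in the top view. I'll zoom in on the light.

```bash
python3 - <<'E'
import cv2,numpy as np
a=cv2.imread("pics/top0.png")[180:250,265:340]; b=cv2.imread("pics/scene0.png")[190:258,270:370]
a=cv2.resize(a,(400,373),interpolation=cv2.INTER_CUBIC);b=cv2.resize(b,(400,272),interpolation=cv2.INTER_CUBIC)
c=np.zeros((373,800,3),np.uint8);c[:,:400]=a;c[:272,400:]=b
cv2.imwrite("pics/crop.png",c)
E
cat > h.py <<'E'
from rig import monitor, imaging, r
import numpy as np
def ray(n,uv,z):
    c=imaging.camera_info(n);R=np.array(c["R"]);t=np.array(c["t"])
    o=-R.T@t;d=R.T@np.linalg.inv(c["mtx"])@np.array([*uv,1.]);return o+d*(z-o[2])/d[2]
def proj(n,X):
    c=imaging.camera_info(n);p=np.array(c["mtx"])@(np.array(c["R"])@np.array(X)+np.array(c["t"]));return p[:2]/p[2]
E
python3 - <<'E'
from h import *
import cv2
f=cv2.imread("pics/top0.png").astype(int)
m=((f[:,:,2]-f[:,:,0])<40).astype(np.uint8)   # not orange
m[:180]=0;m[250:]=0;m[:,:265]=0;m[:,340:]=0
cs,_=cv2.findContours(m,0,2);c=max(cs,key=cv2.contourArea)
b=cv2.boxPoints(cv2.minAreaRect(c));print(b)
for p in b: print(np.round(ray("top",p,15)))
print("jar",ray("top",(448,235),93),"tape",ray("top",(430,181),24),"block",ray("top",(195,186),38))
E
```

```text
[[276.35565 193.68417]
 [322.79456 188.0552 ]
 [328.95563 238.88416]
 [282.51672 244.51312]]
[570. 205.  15.]
[590.  36.  15.]
[404.  16.  15.]
[386. 183.  15.]
jar [ 411.27972423 -384.08241963   93.        ] tape [ 611.30485737 -356.10801093   24.        ] block [596.45459466 495.30402352  38.        ]
```

View pics/crop.png

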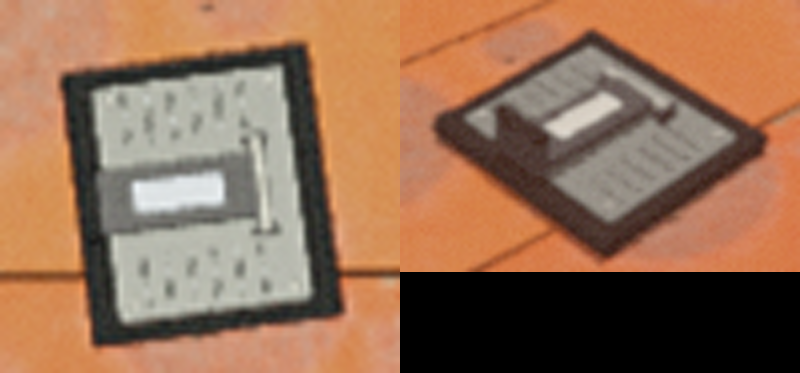

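The light is lying with its hinge and lower edge on the −y side. The foot shows at about (285,217) in the top view and (300,222) in the scene view. I'll check the derived pose and work out the approach.

```bash
cat >> h.py <<'E'
from scipy.spatial.transform import Rotation as Ro
psi=0.108; X=np.array([np.cos(psi),np.sin(psi),0]); Y=np.array([-np.sin(psi),np.cos(psi),0]); Z=np.array([0,0,1.])
E0=np.array([495.5,35.5,11.])
def L(y,z,x=0): return E0+x*X+y*Y+z*Z          # light coordinates as it first lay -> world
def Rt(tilt):  # tool y along X, tilt deg about X; + : tool points to +Y, body on -Y side
    return Ro.from_rotvec(np.radians(tilt)*X)*Ro.from_matrix(np.c_[Y,X,-Z])
def units(p,R,p0=None,R0=None):
    s=monitor.sense()
    if p0 is None: p0=s["eef_pos"];R0=Ro.from_euler("xyz",s["tcp_rot"])
    d=R0.inv().apply(np.array(p)-p0)/50; a=(R0.inv()*R).as_rotvec(degrees=True)/6
    return np.round(np.r_[d,a],2).tolist()
def at(p,tilt,back=0): return np.array(p)-Rt(tilt).apply([0,0,back])
E
python3 - <<'E'
from h import *
print("foot top",L(150,53),proj("top",L(150,53)),proj("scene",L(150,53)), "hinge ends",[proj("top",L(35,19,x)) for x in(-22,22)])
for t in(0,-40): print(t,at(L(150,32),t,120),units(at(L(150,32),t,120),Rt(t)))
E
```

```text
foot top [479.33147444 184.62604998  64.        ] [281.03638165 217.16166544] [299.89384719 219.95138685] hinge ends [array([314.39933618, 220.42614473]), array([312.95700009, 208.27961268])]
0 [479.33147444 184.62604998 163.        ] [10.2, -13.72, 1.37, -0.01, -0.01, -13.67]
-40 [471.01713212 261.31115174 134.92533317] [10.41, -15.24, 1.93, -4.77, -5.48, -13.06]
```

Request:
drive_tool(
  plan=[
    {"x": 10.2,"y": -13.7,"z": 0.4,"az": -13.67,"hand": 80},
    {"x": 10.2,"y": -13.7,"z": 0.4,"az": -13.67,"hand": 80},
    {"x": 10.2,"y": -13.7,"z": 0.4,"az": -13.67,"hand": 80},
    {"x": 10.2,"y": -13.7,"z": 0.4,"az": -13.67,"hand": 80},
    {"x": 10.2,"y": -13.7,"z": 0.4,"az": -13.67,"hand": 80},
    {"x": 10.2,"y": -13.7,"z": 0.4,"az": -13.67,"hand": 80},
    {"x": 10.2,"y": -13.7,"z": 0.4,"az": -13.67,"hand": 80},
    {"x": 10.2,"y": -13.7,"z": 0.4,"az": -13.67,"hand": 80},
  ],
)

```text
invalid input
```

Run:
```python
from h import *
s=monitor.sense();print(s["clock"],s["eef_pos"],s["qpos"],s["opening"])
t=0;print(units(at(L(150,32),t,150),Rt(t)))
```

```text
0.1 [ 153.19191102 -605.4674795   230.63614545] [-1.32538776e+00  3.53562388e-01  1.63408531e+00  6.56011653e-06
  1.15523394e+00 -2.39434171e-03] 1.0004352402801675
[10.2, -13.72, 0.77, -0.01, -0.01, -13.67]
```

Request:
drive_tool(
  plan=[
    {"x": 10.2,"y": -13.7,"z": 0.4,"ax": 0,"ay": 0,"az": -13.67,"hand": 80},
    {"x": 10.2,"y": -13.7,"z": 0.4,"ax": 0,"ay": 0,"az": -13.67,"hand": 80},
    {"x": 10.2,"y": -13.7,"z": 0.4,"ax": 0,"ay": 0,"az": -13.67,"hand": 80},
    {"x": 10.2,"y": -13.7,"z": 0.4,"ax": 0,"ay": 0,"az": -13.67,"hand": 80},
    {"x": 10.2,"y": -13.7,"z": 0.4,"ax": 0,"ay": 0,"az": -13.67,"hand": 80},
    {"x": 10.2,"y": -13.7,"z": 0.4,"ax": 0,"ay": 0,"az": -13.67,"hand": 80},
    {"x": 10.2,"y": -13.7,"z": 0.4,"ax": 0,"ay": 0,"az": -13.67,"hand": 80},
    {"x": 10.2,"y": -13.7,"z": 0.4,"ax": 0,"ay": 0,"az": -13.67,"hand": 80},
  ],
)

```text
clock: 0.9
eef_pos: [306.2, -234.5, 221.8]
tcp_rot: [3.141, 0.0, 1.453]
contact_force: [1.3, 1.4, 0.8]
opening: 0.938
grasp_force: 0.0
```

Run:
```python
from h import *
t=-40;print(units(at(L(150,32),t,130),Rt(t)))
```

```text
[10.36, 2.08, 1.59, -0.75, -6.64, -2.07]
```

Request:
drive_tool(
  plan=[
    {"x": 10.36,"y": 2.08,"z": 1.4,"ax": -0.75,"ay": -6.64,"az": -2.07,"hand": 80},
    {"x": 10.36,"y": 2.08,"z": 1.4,"ax": -0.75,"ay": -6.64,"az": -2.07,"hand": 80},
    {"x": 10.36,"y": 2.08,"z": 1.4,"ax": -0.75,"ay": -6.64,"az": -2.07,"hand": 80},
    {"x": 10.36,"y": 2.08,"z": 1.4,"ax": -0.75,"ay": -6.64,"az": -2.07,"hand": 80},
    {"x": 10.36,"y": 2.08,"z": 1.4,"ax": -0.75,"ay": -6.64,"az": -2.07,"hand": 80},
    {"x": 10.36,"y": 2.08,"z": 1.4,"ax": -0.75,"ay": -6.64,"az": -2.07,"hand": 80},
    {"x": 10.36,"y": 2.08,"z": 1.4,"ax": -0.75,"ay": -6.64,"az": -2.07,"hand": 80},
    {"x": 10.36,"y": 2.08,"z": 1.4,"ax": -0.75,"ay": -6.64,"az": -2.07,"hand": 80},
  ],
)

```text
clock: 1.7
eef_pos: [389.0, 17.2, 183.4]
tcp_rot: [3.139, 0.703, 1.674]
contact_force: [1.1, -0.3, 0.4]
opening: 0.937
grasp_force: 0.0
```

Run:
```python
from h import *
s=monitor.sense();print(s["qpos"])
t=-40;print(units(at(L(150,32),t,130),Rt(t)),units(at(L(150,32),t,40),Rt(t)))
```

```text
[ 0.57289581  0.24776311  2.13819829 -0.66638626  1.2064743   0.85860392]
[4.2, 2.14, -2.48, -0.0, 0.05, -0.03] [4.21, 2.14, -0.68, -0.0, 0.05, -0.03]
```

Request:
drive_tool(
  plan=[
    {"x": 4.2,"y": 2.14,"z": -2.48,"ax": 0,"ay": 0,"az": 0,"hand": 80},
    {"x": 4.2,"y": 2.14,"z": -2.48,"ax": 0,"ay": 0,"az": 0,"hand": 80},
    {"x": 4.2,"y": 2.14,"z": -2.48,"ax": 0,"ay": 0,"az": 0,"hand": 80},
    {"x": 4.2,"y": 2.14,"z": -2.48,"ax": 0,"ay": 0,"az": 0,"hand": 80},
    {"x": 4.2,"y": 2.14,"z": -2.48,"ax": 0,"ay": 0,"az": 0,"hand": 80},
    {"x": 4.2,"y": 2.14,"z": -2.48,"ax": 0,"ay": 0,"az": 0,"hand": 80},
    {"x": 4.2,"y": 2.14,"z": -2.48,"ax": 0,"ay": 0,"az": 0,"hand": 80},
    {"x": 4.2,"y": 2.14,"z": -2.48,"ax": 0,"ay": 0,"az": 0,"hand": 80},
  ],
)

```text
clock: 2.5
eef_pos: [470.0, 265.5, 142.6]
tcp_rot: [-3.14, 0.699, 1.675]
contact_force: [0.4, -0.2, -0.6]
opening: 0.938
grasp_force: 0.0
```

Run:
```python
from h import *
s=monitor.sense();print(s["qpos"])
t=-40;
for b in (130,40,10,-10): print(b,at(L(150,32),t,b),units(at(L(150,32),t,b),Rt(t)))
```

```text
[ 0.82307086  0.59194433  1.67131199 -0.51169179  1.40899371  0.94303715]
130 [470.32427026 267.70157689 142.58577761] [0.03, 0.01, -0.03, -0.04, 0.01, -0.03]
40 [476.560027   210.18775056  73.64177772] [0.04, 0.02, 1.77, -0.04, 0.01, -0.03]
10 [478.63861258 191.01647512  50.66044443] [0.04, 0.02, 2.37, -0.04, 0.01, -0.03]
-10 [480.0243363  178.23562483  35.33955557] [0.04, 0.02, 2.77, -0.04, 0.01, -0.03]
```

Request:
drive_tool(
  plan=[
    {"x": 0.02,"y": 0.02,"z": 0.8,"ax": 0,"ay": 0,"az": 0,"hand": 75},
    {"x": 0.02,"y": 0.02,"z": 1.5,"ax": 0,"ay": 0,"az": 0,"hand": 75},
    {"x": 0,"y": 0.02,"z": 2.0,"ax": 0,"ay": 0,"az": 0,"hand": 75},
    {"x": 0,"y": 0.02,"z": 2.4,"ax": 0,"ay": 0,"az": 0,"hand": 75},
    {"x": 0,"y": 0.02,"z": 2.7,"ax": 0,"ay": 0,"az": 0,"hand": 75},
    {"x": 0,"y": 0.02,"z": 2.89,"ax": 0,"ay": 0,"az": 0,"hand": 75},
    {"x": 0,"y": 0.02,"z": 2.89,"ax": 0,"ay": 0,"az": 0,"hand": 75},
    {"x": 0,"y": 0.02,"z": 2.89,"ax": 0,"ay": 0,"az": 0,"hand": 75},
  ],
)

```text
clock: 3.3
eef_pos: [481.3, 174.1, 32.9]
tcp_rot: [3.141, 0.698, 1.673]
contact_force: [1.2, -0.2, -0.5]
opening: 0.88
grasp_force: 0.0
```

```bash
cat > look.py <<'E'
import sys
from h import *
import cv2
def look(name,ct,cs):
    a=imaging.grab_frame("top")[ct[1]:ct[1]+100,ct[0]:ct[0]+130,::-1];b=imaging.grab_frame("scene")[cs[1]:cs[1]+150,cs[0]:cs[0]+130,::-1]
    a=cv2.resize(a,(390,300),interpolation=cv2.INTER_CUBIC);b=cv2.resize(b,(390,450),interpolation=cv2.INTER_CUBIC)
    c=np.zeros((450,780,3),np.uint8);c[:300,:390]=a;c[:,390:]=b;cv2.imwrite(f"pics/{name}.png",c)
look(sys.argv[1],(240,160),(250,130))
E
python3 look.py grasp1
```

```text
(no output)
```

View pics/grasp1.png

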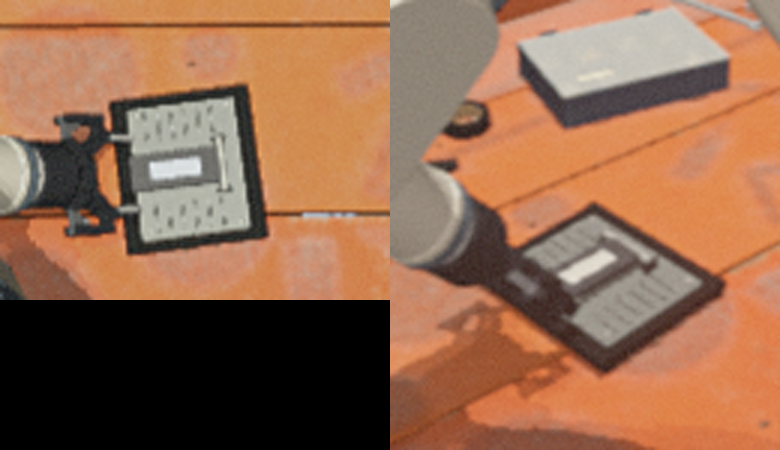

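The pads straddle the foot: in the top crop they are at rows 137 and 210, with the foot centred at 170. Closing now.

Request:
drive_tool(
  plan=[
    {"x": 0,"y": 0,"z": 0,"ax": 0,"ay": 0,"az": 0,"hand": 55},
    {"x": 0,"y": 0,"z": 0,"ax": 0,"ay": 0,"az": 0,"hand": 44},
    {"x": 0,"y": 0,"z": 0,"ax": 0,"ay": 0,"az": 0,"hand": 44},
    {"x": 0,"y": 0,"z": 0,"ax": 0,"ay": 0,"az": 0,"hand": 44},
    {"x": 0,"y": 0,"z": 0,"ax": 0,"ay": 0,"az": 0,"hand": 44},
  ],
  grip_force=35,
)

```text
clock: 3.9
eef_pos: [481.4, 174.4, 32.6]
tcp_rot: [3.141, 0.698, 1.674]
contact_force: [0.1, 4.0, 3.3]
opening: 0.577
grasp_force: 40.2
```

```bash
cat >> h.py <<'E'
def arc(center,angles,p0=None,R0=None):
    # rotate tool about the light's x axis through center (world), by angle deg (+: +Y up -> toward -Y), from now
    s=monitor.sense();p0=s["eef_pos"];R0=Ro.from_euler("xyz",s["tcp_rot"])
    for a in angles:
        q=Ro.from_rotvec(np.radians(a)*X); print(a,units(center+q.apply(p0-center),q*R0,p0,R0))
E
python3 - <<'E'
from h import *
arc(L(35,19),[4,8,12,17,22,27,32,37])
E
```

```text
4 [-0.1, 0.0, -0.11, 0.0, 0.67, -0.0]
8 [-0.21, 0.0, -0.21, 0.01, 1.33, -0.0]
12 [-0.32, 0.0, -0.3, 0.01, 2.0, -0.01]
17 [-0.47, 0.0, -0.4, 0.01, 2.83, -0.01]
22 [-0.63, 0.0, -0.49, 0.01, 3.67, -0.01]
27 [-0.8, 0.0, -0.56, 0.02, 4.5, -0.01]
32 [-0.97, 0.0, -0.62, 0.02, 5.33, -0.01]
37 [-1.15, 0.0, -0.67, 0.02, 6.17, -0.02]
```

Request:
drive_tool(
  plan=[
    {"x": -0.1,"y": 0,"z": -0.11,"ax": 0,"ay": 0.67,"az": 0,"hand": 44},
    {"x": -0.21,"y": 0,"z": -0.21,"ax": 0,"ay": 1.33,"az": 0,"hand": 44},
    {"x": -0.32,"y": 0,"z": -0.3,"ax": 0,"ay": 2.0,"az": 0,"hand": 44},
    {"x": -0.47,"y": 0,"z": -0.4,"ax": 0,"ay": 2.83,"az": 0,"hand": 44},
    {"x": -0.63,"y": 0,"z": -0.49,"ax": 0,"ay": 3.67,"az": 0,"hand": 44},
    {"x": -0.8,"y": 0,"z": -0.56,"ax": 0,"ay": 4.5,"az": 0,"hand": 44},
    {"x": -0.97,"y": 0,"z": -0.62,"ax": 0,"ay": 5.33,"az": 0,"hand": 44},
    {"x": -0.97,"y": 0,"z": -0.62,"ax": 0,"ay": 5.33,"az": 0,"hand": 44},
  ],
)

```text
clock: 4.7
eef_pos: [482.8, 154.8, 88.1]
tcp_rot: [3.141, 0.138, 1.67]
contact_force: [1.0, 0.9, -1.2]
opening: 0.578
grasp_force: 39.5
```

```bash
python3 look.py arc1
python3 - <<'E'
from h import *
s=monitor.sense();print(s["qpos"],s["contact_force"])
arc(L(35,19),[5,11,17,23,29,35,41,47])
E
```

```text
[ 0.4006286   0.38796719  1.97644659 -0.18467145  0.82855263  0.42817693] [ 1.90564481 -3.27507003 -2.35211772]
5 [-0.13, 0.0, -0.13, 0.01, 0.83, -0.0]
11 [-0.29, 0.0, -0.27, 0.01, 1.83, -0.0]
17 [-0.47, 0.0, -0.39, 0.02, 2.83, -0.0]
23 [-0.66, 0.0, -0.49, 0.03, 3.83, -0.01]
29 [-0.86, 0.01, -0.57, 0.03, 4.83, -0.01]
35 [-1.07, 0.01, -0.63, 0.04, 5.83, -0.01]
41 [-1.28, 0.01, -0.67, 0.05, 6.83, -0.01]
47 [-1.5, 0.01, -0.69, 0.05, 7.83, -0.01]
```

View pics/arc1.png

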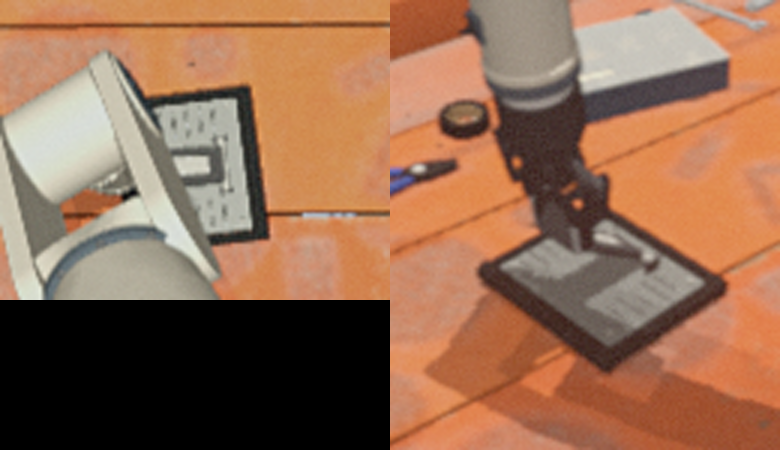

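The leg is swinging up in the grip and the light hasn't moved.

Request:
drive_tool(
  plan=[
    {"x": -0.13,"y": 0,"z": -0.13,"ax": 0,"ay": 0.83,"az": 0,"hand": 44},
    {"x": -0.29,"y": 0,"z": -0.27,"ax": 0,"ay": 1.83,"az": 0,"hand": 44},
    {"x": -0.47,"y": 0,"z": -0.39,"ax": 0,"ay": 2.83,"az": 0,"hand": 44},
    {"x": -0.66,"y": 0,"z": -0.49,"ax": 0,"ay": 3.83,"az": 0,"hand": 44},
    {"x": -0.86,"y": 0,"z": -0.57,"ax": 0,"ay": 4.83,"az": 0,"hand": 44},
    {"x": -1.07,"y": 0,"z": -0.63,"ax": 0,"ay": 5.83,"az": 0,"hand": 44},
    {"x": -1.28,"y": 0,"z": -0.67,"ax": 0,"ay": 6.83,"az": 0,"hand": 44},
    {"x": -1.28,"y": 0,"z": -0.67,"ax": 0,"ay": 6.83,"az": 0,"hand": 44},
  ],
)

```text
clock: 5.6
eef_pos: [490.4, 97.3, 129.2]
tcp_rot: [-3.139, -0.579, 1.669]
contact_force: [4.2, 1.8, 7.4]
opening: 0.575
grasp_force: 40.7
```

Run:
```python
from h import *
s=monitor.sense();print(s["qpos"],s["contact_force"])
arc(L(35,19),[3,6,9,12,14,16,18])
```

```text
[-0.17632176  0.40206927  1.98704937  0.65701234  1.03819154 -0.69923179] [4.17618768 1.78716008 7.41908457]
3 [-0.07, 0.0, -0.08, 0.0, 0.5, 0.0]
6 [-0.15, 0.0, -0.15, 0.01, 1.0, 0.0]
9 [-0.23, 0.0, -0.22, 0.01, 1.5, 0.0]
12 [-0.32, 0.0, -0.29, 0.02, 2.0, 0.01]
14 [-0.38, 0.0, -0.33, 0.02, 2.33, 0.01]
16 [-0.44, 0.0, -0.37, 0.02, 2.67, 0.01]
18 [-0.5, 0.01, -0.41, 0.03, 3.0, 0.01]
```

Request:
drive_tool(
  plan=[
    {"x": -0.07,"y": 0,"z": -0.08,"ax": 0,"ay": 0.5,"az": 0,"hand": 44},
    {"x": -0.15,"y": 0,"z": -0.15,"ax": 0,"ay": 1.0,"az": 0,"hand": 44},
    {"x": -0.23,"y": 0,"z": -0.22,"ax": 0,"ay": 1.5,"az": 0,"hand": 44},
    {"x": -0.32,"y": 0,"z": -0.29,"ax": 0,"ay": 2.0,"az": 0,"hand": 44},
    {"x": -0.35,"y": 0,"z": -0.31,"ax": 0,"ay": 2.17,"az": 0,"hand": 44},
    {"x": -0.35,"y": 0,"z": -0.31,"ax": 0,"ay": 2.17,"az": 0,"hand": 44},
    {"x": -0.35,"y": 0,"z": -0.31,"ax": 0,"ay": 2.17,"az": 0,"hand": 44},
    {"x": -0.35,"y": 0,"z": -0.31,"ax": 0,"ay": 2.17,"az": 0,"hand": 44},
  ],
)

```text
clock: 6.4
eef_pos: [492.7, 76.7, 133.6]
tcp_rot: [-3.14, -0.804, 1.673]
contact_force: [5.5, 2.6, 10.4]
opening: 0.577
grasp_force: 41.4
```

```bash
python3 look.py open1
python3 - <<'E'
from h import *
s=monitor.sense();print(s["qpos"],s["contact_force"])
E
```

```text
[-0.31704078  0.50787192  1.9451263   0.77615317  1.21453961 -0.90224625] [ 6.03056288  2.41406651 11.17867109]
```

View pics/open1.png

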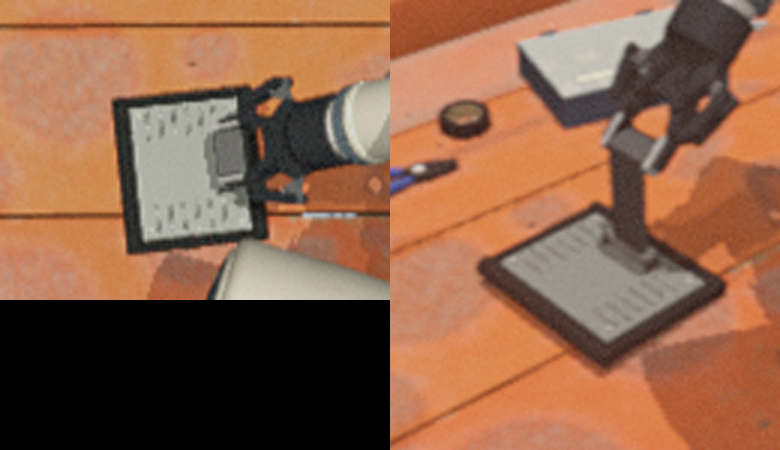

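The leg is at its stop, standing upright on the hinge, and the light hasn't moved. Next I'll open the fingers and swing the tool round the foot to the +y side, to get a full stroke for tipping.

Run:
```python
from h import *
F=L(32,135); print(F)
for t in(30,15,0,-15,-30,-45,-55): print(t,units(at(F,t,-12),Rt(t)))
```

```text
[492.05071455  67.31355733 146.        ]
30 [-0.02, -0.03, -0.08, 0.02, -2.67, -0.04]
15 [-0.07, -0.03, -0.1, 0.01, -5.17, -0.04]
0 [-0.12, -0.03, -0.14, 0.01, -7.67, -0.04]
-15 [-0.16, -0.03, -0.19, -0.0, -10.17, -0.04]
-30 [-0.18, -0.03, -0.25, -0.01, -12.67, -0.04]
-45 [-0.19, -0.03, -0.31, -0.01, -15.17, -0.04]
-55 [-0.19, -0.03, -0.35, -0.02, -16.84, -0.04]
```

Request:
drive_tool(
  plan=[
    {"x": 0,"y": 0,"z": 0,"ax": 0,"ay": 0,"az": 0,"hand": 60},
    {"x": 0,"y": 0,"z": 0,"ax": 0,"ay": 0,"az": 0,"hand": 78},
    {"x": 0,"y": 0,"z": 0,"ax": 0,"ay": 0,"az": 0,"hand": 78},
    {"x": 0,"y": 0,"z": 0,"ax": 0,"ay": 0,"az": 0,"hand": 78},
    {"x": 0,"y": 0,"z": 0,"ax": 0,"ay": 0,"az": 0,"hand": 78},
  ],
)

```text
clock: 7.0
eef_pos: [491.0, 75.4, 132.6]
tcp_rot: [-3.14, -0.802, 1.673]
contact_force: [-0.5, -0.5, 0.5]
opening: 0.909
grasp_force: 0.0
```

Request:
drive_tool(
  plan=[
    {"x": -0.01,"y": -0.03,"z": -0.05,"ax": 0,"ay": -1.3,"az": 0,"hand": 80},
    {"x": -0.02,"y": -0.03,"z": -0.08,"ax": 0,"ay": -2.67,"az": 0,"hand": 80},
    {"x": -0.05,"y": -0.03,"z": -0.09,"ax": 0,"ay": -3.9,"az": 0,"hand": 80},
    {"x": -0.07,"y": -0.03,"z": -0.1,"ax": 0,"ay": -5.17,"az": 0,"hand": 80},
    {"x": -0.09,"y": -0.03,"z": -0.12,"ax": 0,"ay": -6.4,"az": 0,"hand": 80},
    {"x": -0.12,"y": -0.03,"z": -0.14,"ax": 0,"ay": -7.67,"az": 0,"hand": 80},
    {"x": -0.12,"y": -0.03,"z": -0.14,"ax": 0,"ay": -7.67,"az": 0,"hand": 80},
    {"x": -0.12,"y": -0.03,"z": -0.14,"ax": 0,"ay": -7.67,"az": 0,"hand": 80},
  ],
)

```text
clock: 7.8
eef_pos: [490.2, 67.1, 133.4]
tcp_rot: [-3.14, -0.002, 1.677]
contact_force: [-0.3, -0.4, -0.5]
opening: 0.939
grasp_force: 0.0
```

Run:
```python
from h import *
F=L(32,135); print(monitor.sense()["qpos"])
for t in(0,-15,-30,-45,-55): print(t,units(at(F,t,-12),Rt(t)))
```

```text
[0.13162113 0.27800255 1.99580577 0.00258824 0.86891641 0.02392808]
0 [0.0, 0.04, -0.01, -0.01, -0.02, -0.02]
-15 [-0.06, 0.04, -0.02, -0.01, -2.52, -0.02]
-30 [-0.12, 0.04, -0.04, -0.02, -5.02, -0.02]
-45 [-0.17, 0.04, -0.08, -0.02, -7.52, -0.01]
-55 [-0.2, 0.04, -0.12, -0.02, -9.19, -0.01]
```

Request:
drive_tool(
  plan=[
    {"x": -0.03,"y": 0.02,"z": -0.01,"ax": 0,"ay": -1.25,"az": 0,"hand": 80},
    {"x": -0.06,"y": 0.02,"z": -0.02,"ax": 0,"ay": -2.5,"az": 0,"hand": 80},
    {"x": -0.09,"y": 0.02,"z": -0.03,"ax": 0,"ay": -3.75,"az": 0,"hand": 80},
    {"x": -0.12,"y": 0.02,"z": -0.04,"ax": 0,"ay": -5.0,"az": 0,"hand": 80},
    {"x": -0.15,"y": 0.02,"z": -0.06,"ax": 0,"ay": -6.25,"az": 0,"hand": 80},
    {"x": -0.17,"y": 0.02,"z": -0.08,"ax": 0,"ay": -7.5,"az": 0,"hand": 80},
    {"x": -0.2,"y": 0.02,"z": -0.12,"ax": 0,"ay": -9.19,"az": 0,"hand": 80},
    {"x": -0.2,"y": 0.02,"z": -0.12,"ax": 0,"ay": -9.19,"az": 0,"hand": 80},
  ],
)

```text
clock: 8.6
eef_pos: [491.2, 55.4, 137.0]
tcp_rot: [-3.126, 0.967, 1.685]
contact_force: [0.4, 0.5, 0.1]
opening: 0.938
grasp_force: 0.0
```

```bash
python3 look.py side2
python3 - <<'E'
from h import *
F=L(32,135); print(monitor.sense()["qpos"])
for t in(-55,): print(t,units(at(F,t,-12),Rt(t)))
E
```

```text
[ 0.62218559  0.59992114  1.89271896 -0.81116733  1.36225645  0.99893223]
-55 [-0.0, 0.03, -0.05, -0.09, 0.02, 0.01]
```

View pics/side2.png

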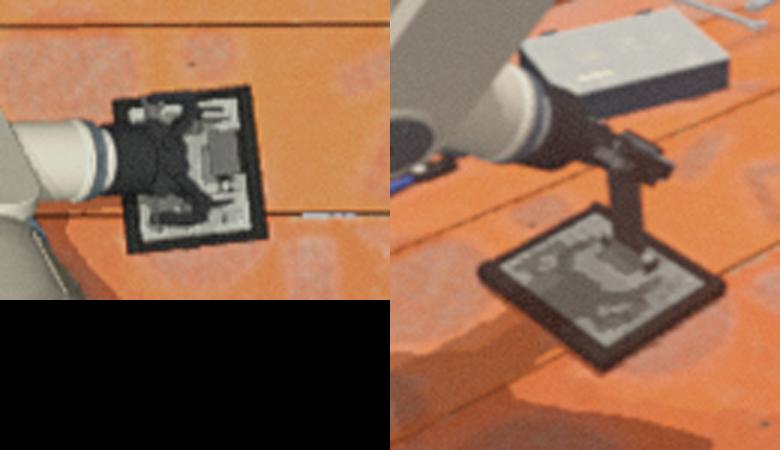

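The fingers straddle the foot from the +y side and the leg is still open. Now I'll grip and compute the tipping arc about the lower tube, including its rolling.

Request:
drive_tool(
  plan=[
    {"x": 0,"y": 0.02,"z": -0.03,"ax": 0,"ay": 0,"az": 0,"hand": 60},
    {"x": 0,"y": 0.02,"z": -0.03,"ax": 0,"ay": 0,"az": 0,"hand": 44},
    {"x": 0,"y": 0.02,"z": -0.03,"ax": 0,"ay": 0,"az": 0,"hand": 44},
    {"x": 0,"y": 0.02,"z": -0.03,"ax": 0,"ay": 0,"az": 0,"hand": 44},
    {"x": 0,"y": 0.02,"z": -0.03,"ax": 0,"ay": 0,"az": 0,"hand": 44},
  ],
  grip_force=40,
)

```text
clock: 9.2
eef_pos: [494.2, 57.2, 141.2]
tcp_rot: [3.14, 0.963, 1.672]
contact_force: [5.2, -1.3, 4.2]
opening: 0.572
grasp_force: 46.0
```

```bash
cat >> h.py <<'E'
def roll(done,angles):
    s=monitor.sense();p0=s["eef_pos"];R0=Ro.from_euler("xyz",s["tcp_rot"]); c0=E0-Y*11*np.radians(done)
    print(s["qpos"],s["contact_force"],"tilt",np.degrees(np.arcsin(R0.apply([0,0,1])@Y)))
    for a in angles:
        q=Ro.from_rotvec(np.radians(a)*X); print(a,units(c0-Y*11*np.radians(a)+q.apply(p0-c0),q*R0,p0,R0))
E
python3 - <<'E'
from h import *
roll(0,[3,6,10,14,18,22,26])
E
```

```text
[ 0.62449716  0.5961836   1.88864652 -0.81419448  1.36667137  1.00070801] [ 5.22574632 -1.33229154  4.17606984] tilt -55.182087402283315
3 [-0.1, 0.0, 0.11, 0.0, 0.5, -0.0]
6 [-0.2, 0.0, 0.23, 0.0, 1.0, -0.0]
10 [-0.31, 0.0, 0.39, 0.01, 1.67, -0.01]
14 [-0.42, 0.0, 0.56, 0.01, 2.33, -0.01]
18 [-0.52, 0.0, 0.73, 0.01, 3.0, -0.01]
22 [-0.6, 0.01, 0.91, 0.01, 3.67, -0.01]
26 [-0.67, 0.01, 1.1, 0.02, 4.33, -0.02]
```

Request:
drive_tool(
  plan=[
    {"x": -0.1,"y": 0,"z": 0.11,"ax": 0,"ay": 0.5,"az": 0,"hand": 44},
    {"x": -0.2,"y": 0,"z": 0.23,"ax": 0,"ay": 1.0,"az": 0,"hand": 44},
    {"x": -0.31,"y": 0,"z": 0.39,"ax": 0,"ay": 1.67,"az": 0,"hand": 44},
    {"x": -0.42,"y": 0,"z": 0.56,"ax": 0,"ay": 2.33,"az": 0,"hand": 44},
    {"x": -0.52,"y": 0,"z": 0.73,"ax": 0,"ay": 3.0,"az": 0,"hand": 44},
    {"x": -0.6,"y": 0,"z": 0.91,"ax": 0,"ay": 3.67,"az": 0,"hand": 44},
    {"x": -0.67,"y": 0,"z": 1.1,"ax": 0,"ay": 4.33,"az": 0,"hand": 44},
    {"x": -0.67,"y": 0,"z": 1.1,"ax": 0,"ay": 4.33,"az": 0,"hand": 44},
  ],
)

```text
clock: 10.0
eef_pos: [500.6, -7.6, 137.3]
tcp_rot: [3.139, 0.507, 1.67]
contact_force: [3.3, 1.6, 2.5]
opening: 0.575
grasp_force: 46.2
```

```bash
python3 look.py tip1
python3 - <<'E'
from h import *
roll(26,[3,7,11,15,20,25,30])
E
```

```text
[ 0.3166149   0.35878534  1.993574   -0.60464635  0.99873692  0.60311867] [2.40153711 0.4962218  7.82293762] tilt -29.27006444190746
3 [-0.1, 0.0, 0.11, 0.0, 0.5, -0.0]
7 [-0.23, 0.0, 0.26, 0.01, 1.17, -0.0]
11 [-0.35, 0.0, 0.41, 0.01, 1.83, -0.0]
15 [-0.46, 0.0, 0.58, 0.02, 2.5, -0.0]
20 [-0.58, 0.0, 0.79, 0.02, 3.33, -0.01]
25 [-0.68, 0.01, 1.02, 0.03, 4.17, -0.01]
30 [-0.77, 0.01, 1.25, 0.03, 5.0, -0.01]
```

View pics/tip1.png

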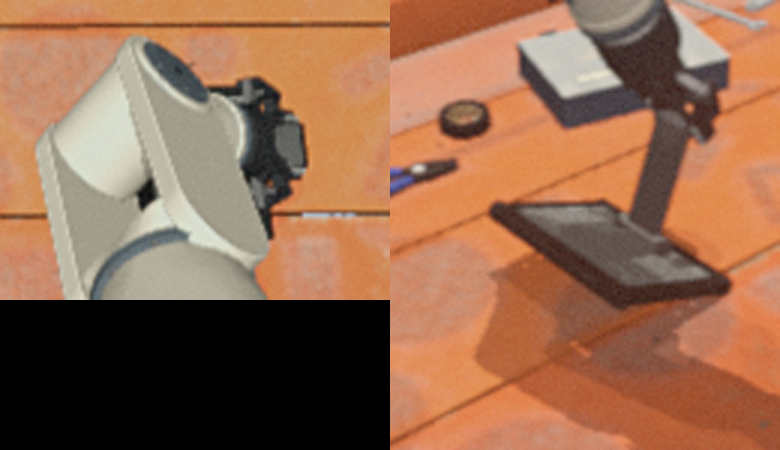

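The light is tipping about its lower edge with the leg at its stop. I'll keep going along the arc.

Request:
drive_tool(
  plan=[
    {"x": -0.1,"y": 0,"z": 0.11,"ax": 0,"ay": 0.5,"az": 0,"hand": 44},
    {"x": -0.23,"y": 0,"z": 0.26,"ax": 0,"ay": 1.17,"az": 0,"hand": 44},
    {"x": -0.35,"y": 0,"z": 0.41,"ax": 0,"ay": 1.83,"az": 0,"hand": 44},
    {"x": -0.46,"y": 0,"z": 0.58,"ax": 0,"ay": 2.5,"az": 0,"hand": 44},
    {"x": -0.58,"y": 0,"z": 0.79,"ax": 0,"ay": 3.33,"az": 0,"hand": 44},
    {"x": -0.68,"y": 0,"z": 1.02,"ax": 0,"ay": 4.17,"az": 0,"hand": 44},
    {"x": -0.77,"y": 0,"z": 1.25,"ax": 0,"ay": 5.0,"az": 0,"hand": 44},
    {"x": -0.77,"y": 0,"z": 1.25,"ax": 0,"ay": 5.0,"az": 0,"hand": 44},
  ],
)

```text
clock: 10.9
eef_pos: [507.7, -72.1, 100.5]
tcp_rot: [-3.141, -0.015, 1.672]
contact_force: [1.5, -4.5, 11.3]
opening: 0.576
grasp_force: 47.2
```

Run:
```python
from h import *
roll(55.5,[4,8,12,16,20,24,27])
```

```text
[-0.15387106  0.35411361  1.97897595  0.02037427  0.81256117 -0.26894979] [ 1.47564897 -4.47269257 11.30698209] tilt 0.8772948951405485
4 [-0.14, 0.0, 0.14, 0.0, 0.67, 0.0]
8 [-0.27, 0.0, 0.29, 0.01, 1.33, 0.0]
12 [-0.38, 0.0, 0.44, 0.01, 2.0, 0.0]
16 [-0.49, 0.0, 0.6, 0.02, 2.67, 0.0]
20 [-0.58, 0.0, 0.77, 0.02, 3.33, 0.0]
24 [-0.67, 0.0, 0.94, 0.03, 4.0, 0.0]
27 [-0.72, 0.01, 1.07, 0.03, 4.5, 0.0]
```

Request:
drive_tool(
  plan=[
    {"x": -0.14,"y": 0,"z": 0.14,"ax": 0,"ay": 0.67,"az": 0,"hand": 44},
    {"x": -0.27,"y": 0,"z": 0.29,"ax": 0,"ay": 1.33,"az": 0,"hand": 44},
    {"x": -0.38,"y": 0,"z": 0.44,"ax": 0,"ay": 2.0,"az": 0,"hand": 44},
    {"x": -0.49,"y": 0,"z": 0.6,"ax": 0,"ay": 2.67,"az": 0,"hand": 44},
    {"x": -0.58,"y": 0,"z": 0.77,"ax": 0,"ay": 3.33,"az": 0,"hand": 44},
    {"x": -0.67,"y": 0,"z": 0.94,"ax": 0,"ay": 4.0,"az": 0,"hand": 44},
    {"x": -0.72,"y": 0,"z": 1.07,"ax": 0,"ay": 4.5,"az": 0,"hand": 44},
    {"x": -0.72,"y": 0,"z": 1.07,"ax": 0,"ay": 4.5,"az": 0,"hand": 44},
  ],
)

```text
clock: 11.7
eef_pos: [511.1, -106.6, 45.3]
tcp_rot: [-3.14, -0.486, 1.671]
contact_force: [0.2, -10.7, 8.7]
opening: 0.577
grasp_force: 47.4
```

```bash
python3 look.py tip3
python3 - <<'E'
from h import *
roll(83,[4,8,11,14,16])
E
```

```text
[-0.46736368  0.59219971  1.85002987  0.47380756  1.02959945 -0.88464724] [ 0.48821396 -9.89603184  6.54680866] tilt 27.725574845396597
4 [-0.13, 0.0, 0.13, 0.0, 0.67, 0.0]
8 [-0.26, 0.0, 0.27, 0.01, 1.33, 0.0]
11 [-0.35, 0.0, 0.38, 0.01, 1.83, 0.0]
14 [-0.43, 0.0, 0.49, 0.01, 2.33, 0.0]
16 [-0.48, 0.0, 0.57, 0.01, 2.67, 0.0]
```

View pics/tip3.png

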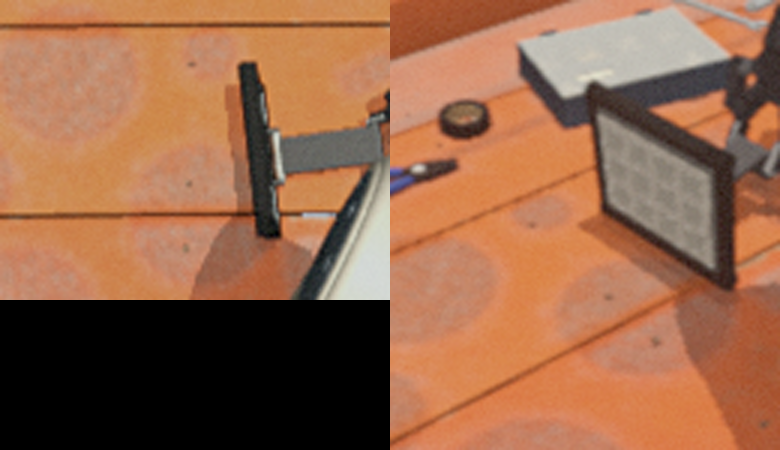

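The light is nearly upright and the leg is still open. Last part of the arc.

Request:
drive_tool(
  plan=[
    {"x": -0.07,"y": 0,"z": 0.06,"ax": 0,"ay": 0.33,"az": 0,"hand": 44},
    {"x": -0.13,"y": 0,"z": 0.13,"ax": 0,"ay": 0.67,"az": 0,"hand": 44},
    {"x": -0.2,"y": 0,"z": 0.2,"ax": 0,"ay": 1.0,"az": 0,"hand": 44},
    {"x": -0.26,"y": 0,"z": 0.27,"ax": 0,"ay": 1.33,"az": 0,"hand": 44},
    {"x": -0.35,"y": 0,"z": 0.38,"ax": 0,"ay": 1.83,"az": 0,"hand": 44},
    {"x": -0.4,"y": 0,"z": 0.45,"ax": 0,"ay": 2.13,"az": 0,"hand": 44},
    {"x": -0.4,"y": 0,"z": 0.45,"ax": 0,"ay": 2.13,"az": 0,"hand": 44},
  ],
)

```text
clock: 12.5
eef_pos: [511.4, -112.2, 16.1]
tcp_rot: [-3.138, -0.71, 1.671]
contact_force: [1.1, -5.8, 3.8]
opening: 0.58
grasp_force: 46.8
```

Run:
```python
from h import *
roll(96,[1,2,3,4])
```

```text
[-0.56098656  0.7494763   1.76236959  0.58581221  1.18596232 -1.04372991] [ 1.11659029 -5.78757052  3.76643276] tilt 40.690258350463886
1 [-0.03, 0.0, 0.03, 0.0, 0.17, 0.0]
2 [-0.07, 0.0, 0.06, 0.0, 0.33, 0.0]
3 [-0.1, 0.0, 0.09, 0.0, 0.5, 0.0]
4 [-0.13, 0.0, 0.13, 0.0, 0.67, 0.0]
```

Request:
drive_tool(
  plan=[
    {"x": -0.03,"y": 0,"z": 0.03,"ax": 0,"ay": 0.17,"az": 0,"hand": 44},
    {"x": -0.07,"y": 0,"z": 0.06,"ax": 0,"ay": 0.33,"az": 0,"hand": 44},
    {"x": -0.09,"y": 0,"z": 0.08,"ax": 0,"ay": 0.42,"az": 0,"hand": 44},
    {"x": -0.09,"y": 0,"z": 0.08,"ax": 0,"ay": 0.42,"az": 0,"hand": 44},
    {"x": -0.09,"y": 0,"z": 0.08,"ax": 0,"ay": 0.42,"az": 0,"hand": 52},
    {"x": -0.09,"y": 0,"z": 0.08,"ax": 0,"ay": 0.42,"az": 0,"hand": 62},
    {"x": -0.09,"y": 0,"z": 0.08,"ax": 0,"ay": 0.42,"az": 0,"hand": 76},
    {"x": -0.09,"y": 0,"z": 0.08,"ax": 0,"ay": 0.42,"az": 0,"hand": 76},
  ],
)

```text
clock: 13.3
eef_pos: [510.9, -113.0, 11.5]
tcp_rot: [-3.141, -0.752, 1.674]
contact_force: [-0.1, -0.4, -0.1]
opening: 0.888
grasp_force: 0.0
```

Request:
drive_tool(
  plan=[
    {"x": 0,"y": 0,"z": -0.02,"ax": 0,"ay": 0,"az": 0,"hand": 76},
    {"x": 0,"y": 0,"z": -0.3,"ax": 0,"ay": 0,"az": 0,"hand": 76},
    {"x": 0,"y": 0,"z": -0.7,"ax": 0,"ay": 0,"az": 0,"hand": 76},
    {"x": 0,"y": 0,"z": -1.2,"ax": 0,"ay": 0,"az": 0,"hand": 76},
    {"x": 0,"y": 0,"z": -1.8,"ax": 0,"ay": 0,"az": 0,"hand": 76},
    {"x": 0,"y": 0,"z": -2.6,"ax": 0,"ay": 0,"az": 0,"hand": 76},
    {"x": 0,"y": 0,"z": -2.6,"ax": 0,"ay": 0,"az": 0,"hand": 76},
    {"x": 0,"y": 0,"z": -2.6,"ax": 0,"ay": 0,"az": 0,"hand": 76},
  ],
)

```text
clock: 14.1
eef_pos: [520.7, -202.8, 107.3]
tcp_rot: [3.14, -0.75, 1.674]
contact_force: [0.0, 0.1, -0.1]
opening: 0.895
grasp_force: 0.0
```

Run:
```python
from h import *
import cv2
a=imaging.grab_frame("top")[150:270,250:410,::-1];b=imaging.grab_frame("scene")[130:270,290:450,::-1]
c=np.vstack([cv2.resize(x,None,fx=2.2,fy=2.2,interpolation=cv2.INTER_CUBIC) for x in(a,b)]);cv2.imwrite("pics/end.png",c)
```

```text
(no output)
```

View pics/end.png

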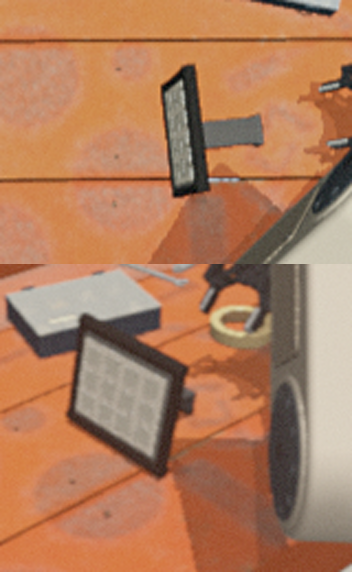

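The light stands leaning back on the leg. In the top crop its lower edge runs from (163,85) to (172,190) and the foot is at (262,130). The gripper is clear. I'll do a quick check of the edge shift and then hand in.

Run:
```python
from h import *
px=lambda u,v:(250+u/2.2,150+v/2.2)
a,b,f=ray("top",px(172,190),11),ray("top",px(163,85),11),ray("top",px(262,130),25)
print("ends shift",(a-L(0,0,-95)).round(),(b-L(0,0,95)).round(),"foot behind",(f-(a+b)/2)@Y)
r.sign_off()
```

```text
ends shift [12. -7.  0.] [ -2. -15.   0.] foot behind -154.61805644639722
the job is handed in; nothing more can be done
```

The light is standing by itself, leaning back on the fully open leg. Its lower edge is about 1.5 cm from where it lay by camera, the jar, tape and block were not touched, and I handed the job in with the gripper clear at about 14 s; no verdict came back.

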